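Lay out the biscuit cutters on their cards

TASK

Get the decorating table ready for the next class: put each of the four steel biscuit cutters on the card printed with its own shape, standing flat in the middle of the printed outline and turned to line up with it. Leave the piping nozzle and the little sprinkle jar standing where they are.

Things in the scene. Friction and masses are not known exactly. Their poses are not given: they have to be found in the camera images.
- round_grip (a point): The round cutter, loose, 0.1 kg: steel body 18 mm high, from above a plain disc, 62 mm across; on its middle an upright wooden knob, 26 mm diameter, 42 mm tall (60 mm in all). Point: on the knob's axis, 42 mm above the underside, 24 mm above the steel top; grip here. z up. Its turn about the vertical does not matter.
- square_grip (a point): The square cutter, loose, 0.1 kg: steel body 18 mm high, from above a square, 56 x 56 mm, sides along its x and y; on its middle an upright wooden knob, 26 mm diameter, 42 mm tall (60 mm in all). Point: on the knob's axis, 42 mm above the underside, 24 mm above the steel top; grip here. z up. It looks the same after every quarter turn, any of which is right.
- oblong_grip (a point): The oblong cutter, loose, 0.1 kg: steel body 18 mm high, from above an oblong with half-round ends, 80 mm long (along its x) and 42 mm wide (along its y); on its middle an upright wooden knob, 26 mm diameter, 42 mm tall (60 mm in all). Point: on the knob's axis, 42 mm above the underside, 24 mm above the steel top; grip here. z up. It looks the same after a half turn, either is right.
- star_grip (a point): The star cutter, loose, 0.1 kg: steel body 18 mm high, from above a six-pointed star, 80 mm from point to point, 46 mm between notches, two points on its x axis; on its middle an upright wooden knob, 26 mm diameter, 42 mm tall (60 mm in all). Point: on the knob's axis, 42 mm above the underside, 24 mm above the steel top; grip here. z up. Looks the same every 60 degrees, any is right.
- round_card: The card for the round cutter: a white square card 108 x 108 mm, 3 mm thick, fixed to the table, with a thin black printed outline: a circle 72 mm across, centred, about 5 mm larger than the cutter all round. Origin at the centre of the card's underside (table level), z up, x and y along its sides.
- square_card: The card for the square cutter: a white square card 108 x 108 mm, 3 mm thick, fixed to the table, with a thin black printed outline: a square 66 x 66 mm, sides along the card's x and y, centred, about 5 mm larger than the cutter all round. Origin at the centre of the card's underside (table level), z up, x and y along its sides.
- oblong_card: The card for the oblong cutter: a white square card 108 x 108 mm, 3 mm thick, fixed to the table, with a thin black printed outline: an oblong with half-round ends, 90 mm along the card's x and 52 mm along its y, centred, about 5 mm larger than the cutter all round. Origin at the centre of the card's underside (table level), z up, x and y along its sides.
- star_card: The card for the star cutter: a white square card 108 x 108 mm, 3 mm thick, fixed to the table, with a thin black printed outline: a six-pointed star 100 mm from point to opposite point, with two opposite points on the card's x axis, centred, about 5 mm larger than the cutter all round. Origin at the centre of the card's underside (table level), z up, x and y along its sides.
- nozzle_mid (a point): Bystander: a dark steel piping nozzle, a loose cone 32 mm across its foot and 40 mm tall, standing upright among the things; this point is on its axis, half-way up (20 mm). To be left where it is.
- jar_mid (a point): Bystander: a small amber sprinkle jar with a white cap, loose, 36 mm across and 55 mm tall, standing among the things; this point is on its axis, half-way up (27.5 mm). To be left where it is.

How it is judged:
By the outcome, as a careful person would: the job done as asked, in the order asked, and still so for the second after the job is handed in, with the robot touching nothing.
It also fails if it takes over 112 s, if anything falls off the work surface, if the arm or the gripper's body presses on something with over 40 N, if the wrist force passes 120 N, or if a joint passes its speed limit or range.

ROBOT

A 6-joint arm with a two-finger parallel gripper is mounted at the origin on the work surface. World frame = base frame: x ahead of the robot, y to its left, z up, the work surface at z = 0. Lengths are in m, angles in degrees, forces in N, time in s.
With the tool pointing down it reaches from about 0.375 to 0.9 m from the base axis. Payload 3.1 kg.
Tool frame: the origin (TCP) lies at the very end of the fingers, on their centre line; the grasp point (between the pads) lies bot.grip_point_offset behind it (bot.grip_point_offset is the distance from the TCP to the grasp point, in m); z points along the fingers, y is the line along which they close (so a half turn about z gives the same grasp; the last joint's range is limited). The gripper opens to 87 mm and grips with 3 to 60 N. Pads are 19 mm wide; open, the fingers measure 117 mm over their backs; the gripper's body (75 mm by 190 mm) begins 51 mm behind the grasp point.
Start: joints at [-10.227, 30.224, 82.088, -0, 67.689, -10.227], TCP at [0.625, 0, 0.223] pointing down, gripper open.
Joint ranges: [-176.69, 176.69], [-43.24, 126.21], [12.49, 139.97], [-82, 262], [0, 151.66], [-163.58, 163.58]. Speed limits (degrees/s): [159.86, 159.86, 180, 180, 180, 180].

INTERFACE

Orientations are given as a 3x3 rotation matrix whose columns are the frame's x, y, z axes.
In Python, from rig import bot, viewer, ticket gives the robot as it stands.
- The arm moves only by the tool servo_tool, never from a script. Its argument "targets" is a list of rows, each an object with "offset": the shift along the tool's x, y, z in m, a list of three; "dr": the turn, a rotation vector about the tool's x, y, z in degrees, a list of three. In form: [{"offset": [x, y, z], "dr": [ax, ay, az]}, ...]. A call has 1 to 20 rows; each row is the pose to reach, as a shift and turn from the pose commanded when the call began, along the tool's axes at that moment; what a row does not reach only later rows make up. A row lasts 1/12 s, in which the tool goes at most 41.7 mm and 7.16 degrees, less where a joint would pass 70% of its speed; a pose out of reach is approached as far as the arm can. A call with a gripper value outside its range is refused whole. "gripper" is the gripper command: -1 is fully open, 1 is shut, values between are in proportion, set as the call begins (left out, the last holds). The fingers move at their own pace and stop on an object; the grip force is fixed at half the most. Time passes only in rows, so rows that repeat a pose let the fingers close. It gives the time, the measured TCP pose, the force, the opening and the grip force at its end, in the units of the state.
- bot.read_state(): the state, without advancing time (a new reading comes with each control period).
- viewer.capture(name): name is "scene" or "side" or "wrist"; returns a dict with "color" (384x512x3 uint8, red, green, blue), "camera_matrix" (3x3 intrinsics, pixels), "R" (3x3) and "t" (3): a world point X has camera coordinates R X + t. Camera axes: x right, y down, z forward; pixel columns grow to the right and rows downward; lengths in m; the calibration is good to about 2 mm. A picture is of the moment at which its call begins. There is no depth.
- ticket.hand_in(): hands the job in; it is judged then, once.
The state is a dict: "time_s": time; "joint_positions": joint angles; "qvel": joint speeds; "tau": joint torques, N m; "position": TCP position; "tcp_rot": TCP orientation; "force": force on the tool from outside, world axes, zero at the start; "moment": the same for the moment, N m; "opening": opening from 0.0 (shut) to 1.0 (fully open); "grasp_force": force on a finger pad.
Only numpy, scipy, OpenCV 4.12 (cv2) and the standard library are available. Lean on these libraries where they do the work, as an engineer would, in place of code of your own. Each camera call takes 0.05 s, during which the arm holds its last target. There are 200 camera calls.

## Working session

There is one attempt and no reset: what is moved stays moved. The work goes in short steps, Python scripts to look and compute and a tool call to move; the robot and the scene stay as the last step left them, time stands still between calls to the robot, and variables do not carry over. Pictures are saved under pics/ and viewed, at most 14 in all, crops included, and the job is handed in when it is done.

Besides the shell and the picture viewer there is one more tool, called after "Call:" as name(argument=value, ...), one argument or row to a line, values as JSON. servo_tool: Moves the arm, as the interface text tells. Its arguments: {"type":"object","properties":{"targets":{"type":"array"},"gripper":{"type":"number"}},"required":["targets"]}

```bash
ls; mkdir -p pics; python3 - <<'E'
from rig import bot, viewer
import cv2
print(bot.grip_point_offset); s=bot.read_state(); print(s['time_s'],s['position'],s['tcp_rot'],s['opening'])
for n in ("scene","side","wrist"):
    c=viewer.capture(n); cv2.imwrite(f"pics/{n}0.png",cv2.resize(c["color"][:,:,::-1],(800,600),interpolation=cv2.INTER_CUBIC))
    print(n,c["camera_matrix"].tolist(),c["R"].tolist(),c["t"].tolist())
E
```

```text
pics
0.0187
0.0 [6.24273592e-01 1.49957327e-04 2.21577914e-01] [[ 1.09241668e-05  9.99997706e-01 -2.14182965e-03]
 [ 9.99999934e-01 -1.01457065e-05  3.63466248e-04]
 [ 3.63443684e-04 -2.14183348e-03 -9.99997640e-01]] 1.000236400845075
scene [[349.13984106444616, 0.0, 257.9175185569211], [0.0, 349.13984106444616, 190.24911706113167], [0.0, 0.0, 1.0]] [[-0.6354546987368369, 0.7720749824425279, 0.00987660567435703], [0.52625981316298, 0.44242629689559465, -0.7261608505454675], [-0.5650202960097465, -0.45624466386098356, -0.6874539052150601]] [0.34225146558416464, -0.22629695568876032, 1.3842916707974668]
side [[370.64997159239374, 0.0, 257.7442250915683], [0.0, 370.64997159239374, 191.61831735581248], [0.0, 0.0, 1.0]] [[-0.9832372157249212, -0.18228455730766974, 0.004113122980408699], [-0.09858419444323739, 0.5125126853033074, -0.8530017022311099], [0.1533810099702146, -0.8391085076260043, -0.5218919219629454]] [0.5253152245202795, 0.11071990980908247, 1.0948753106039273]
wrist [[288.3009650517814, 0.0, 253.48600268936923], [0.0, 288.3009650517814, 188.42447224515686], [0.0, 0.0, 1.0]] [[0.9999986362736609, 0.0010011590673931676, -0.0013134425536069718], [0.0013213450241000627, -0.9621108450728033, 0.2726554159385515], [-0.0009907058832646551, -0.2726567796219617, -0.9621108558934542]] [-0.6237237655188688, -0.033026636432981205, 0.3911266073405691]
```

View pics/scene0.png

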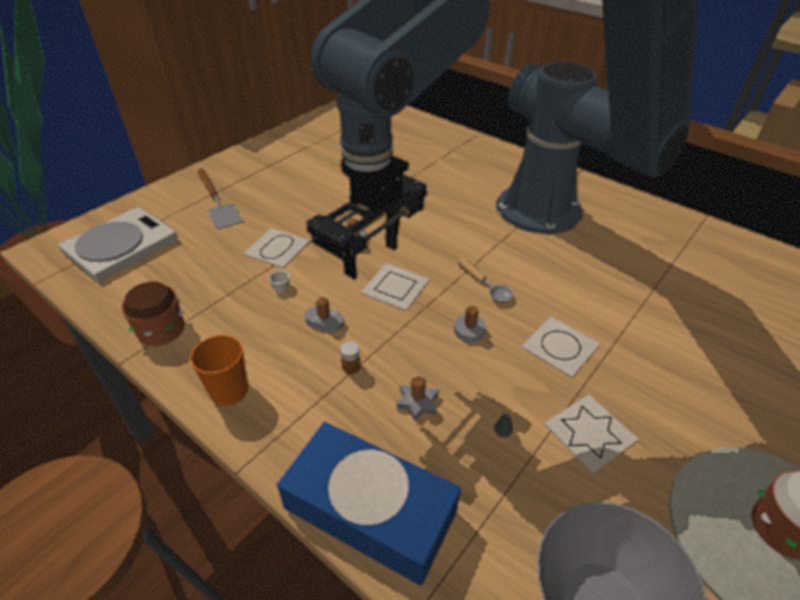

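View pics/side0.png

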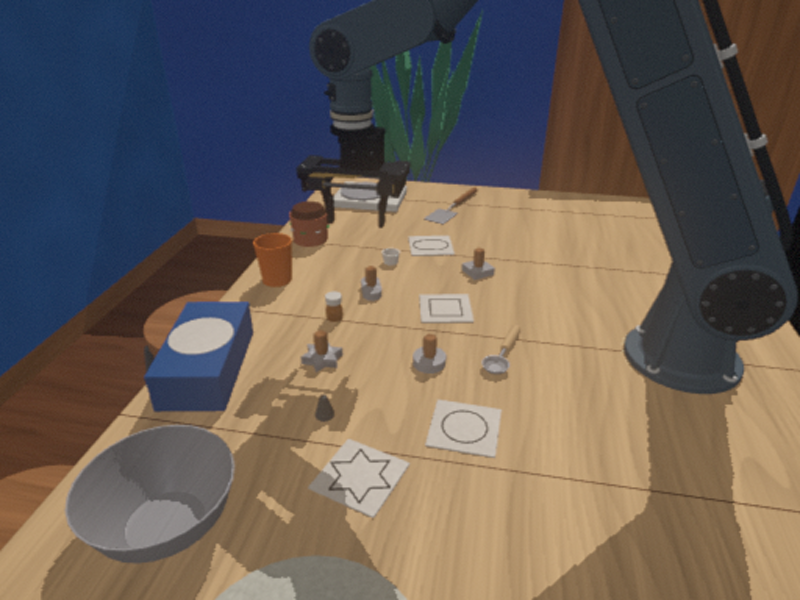

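View pics/wrist0.png

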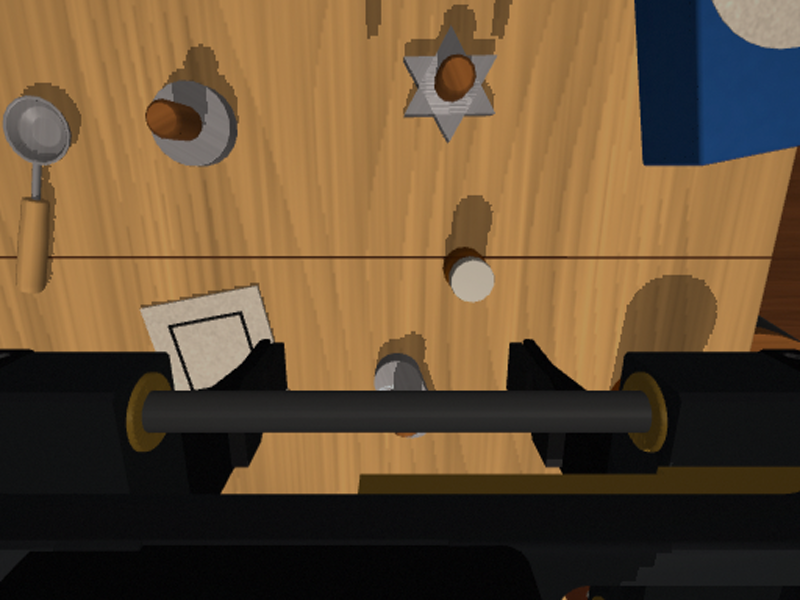

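```bash
cat > h.py <<'E'
import numpy as np, cv2
from rig import bot, viewer
def ray(c,u,v,z,s=0.64):
    "800x600-view pixel -> world point on plane z"
    K,R,t=[np.array(c[k]) for k in("camera_matrix","R","t")]
    d=R.T@np.linalg.inv(K)@[(u+.5)*s-.5,(v+.5)*s-.5,1]; o=-R.T@t
    return o+d*(z-o[2])/d[2]
def snap(n,f=None,crop=None):
    c=viewer.capture(n); im=c["color"][:,:,::-1]
    if f:
        cv2.imwrite("pics/"+f,cv2.resize(im,(800,600),interpolation=cv2.INTER_CUBIC))
    return c
E
python3 - <<'E'
from h import *
S=snap("side");C=snap("scene");W=snap("wrist")
np.set_printoptions(precision=4,suppress=True)
print("wrist cam",-np.array(W["R"]).T@W["t"])
for n,p,z in [("roundtop",(429,340),.06),("sqtop",(479,251),.06),("obtop",(371,269),.06),("startop",(320,335),.06),("nozz",(323,394),.04),("jar",(333,297),.055),("rc",(465,427),.003),("sc",(446,308),.003),("oc",(431,245),.003),("stc",(361,475),.003),("cup",(390,252),.03),("spoon",(496,360),.02),("bluebox",(230,305),.06),("orangecup",(274,245),.08)]:
    print("side",n,ray(S,*p,z))
for n,p,z in [("roundtop",(472,310),.06),("obtop",(322,301),.06),("startop",(418,381),.06),("nozz",(504,417),.04),("jar",(349,347),.055),("rc",(561,346),.003),("sc",(396,286),.003),("oc",(277,247),.003),("stc",(591,430),.003)]:
    print("scene",n,ray(C,*p,z))
for n,p,z in [("roundbody",(195,122),.018),("starbody",(449,84),.018),("jar",(472,280),.055)]:
    print("wrist",n,ray(W,*p,z))
E
```

```text
wrist cam [0.6243 0.0755 0.3849]
side roundtop [0.4659 0.1145 0.06  ]
side sqtop [ 0.4033 -0.2588  0.06  ]
side obtop [ 0.629 -0.126  0.06 ]
side startop [0.6624 0.1363 0.06  ]
side nozz [0.6171 0.2689 0.04  ]
side jar [ 0.6797 -0.0044  0.055 ]
side rc [0.3841 0.2626 0.003 ]
side sc [ 0.4572 -0.0884  0.003 ]
side oc [ 0.532  -0.3846  0.003 ]
side stc [0.5245 0.3899 0.003 ]
side cup [ 0.617  -0.2728  0.03  ]
side spoon [0.3439 0.0978 0.02  ]
side bluebox [0.8668 0.0709 0.06  ]
side orangecup [ 0.8633 -0.16    0.08  ]
scene roundtop [0.4666 0.1081 0.06  ]
scene obtop [ 0.6312 -0.1259  0.06  ]
scene startop [0.6638 0.134  0.06  ]
scene nozz [0.6192 0.2765 0.04  ]
scene jar [ 0.6799 -0.0089  0.055 ]
scene rc [0.3869 0.2655 0.003 ]
scene sc [ 0.4592 -0.0854  0.003 ]
scene oc [ 0.5332 -0.3806  0.003 ]
scene stc [0.5234 0.392  0.003 ]
wrist roundbody [0.4704 0.1083 0.018 ]
wrist starbody [0.6635 0.1352 0.018 ]
wrist jar [ 0.6813 -0.0065  0.055 ]
```

Call:
servo_tool(
  targets=[
    {"offset":[-0.18,-0.11,0],"dr":[0,0,0]},
    {"offset":[-0.18,-0.11,0],"dr":[0,0,0]},
    {"offset":[-0.18,-0.11,0],"dr":[0,0,0]},
    {"offset":[-0.18,-0.11,0],"dr":[0,0,0]},
    {"offset":[-0.18,-0.11,0],"dr":[0,0,0]},
    {"offset":[-0.18,-0.11,0],"dr":[0,0,0]},
    {"offset":[-0.18,-0.11,0],"dr":[0,0,0]},
    {"offset":[-0.18,-0.11,0],"dr":[0,0,0]},
    {"offset":[-0.18,-0.11,0],"dr":[0,0,0]},
    {"offset":[-0.18,-0.11,0],"dr":[0,0,0]},
  ],
)

```text
time_s: 1.13
position: [0.5157, -0.1786, 0.2225]
tcp_rot: [[-0.002, 1.0, 0.0], [1.0, 0.002, 0.0], [0.0, 0.0, -1.0]]
force: [0.1, -0.1, -0.3]
opening: 0.998
grasp_force: 0.0
```

```bash
python3 -c "
from h import *
import pickle
c=snap('wrist','B.png'); pickle.dump(c,open('B.pkl','wb')); s=bot.read_state(); print(s['time_s'],s['position'])"
```

```text
1.1833 [ 0.51566083 -0.17859694  0.22250231]
```

Call:
servo_tool(
  targets=[
    {"offset":[-0.18,0,0],"dr":[0,0,0]},
    {"offset":[-0.18,0,0],"dr":[0,0,0]},
    {"offset":[-0.18,0,0],"dr":[0,0,0]},
    {"offset":[-0.18,0,0],"dr":[0,0,0]},
    {"offset":[-0.18,0,0],"dr":[0,0,0]},
    {"offset":[-0.18,0,0],"dr":[0,0,0]},
    {"offset":[-0.18,0,0],"dr":[0,0,0]},
    {"offset":[-0.18,0,0],"dr":[0,0,0]},
    {"offset":[-0.18,0,0],"dr":[0,0,0]},
  ],
)

```text
time_s: 1.93
position: [0.5152, -0.3575, 0.2224]
tcp_rot: [[-0.002, 1.0, -0.001], [1.0, 0.002, 0.001], [0.001, -0.001, -1.0]]
force: [0.0, 0.3, -0.8]
opening: 1.0
grasp_force: 0.0
```

```bash
python3 -c "
from h import *
import pickle
c=snap('wrist','A.png'); pickle.dump(c,open('A.pkl','wb')); s=bot.read_state(); print(s['time_s'],s['position'])"
```

```text
1.9833 [ 0.51525129 -0.35767658  0.22257847]
```

View pics/B.png

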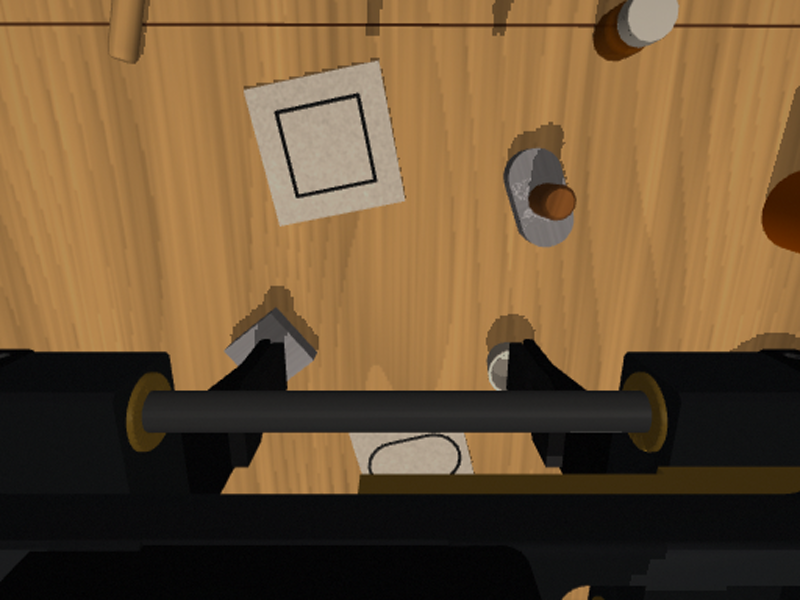

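View pics/A.png

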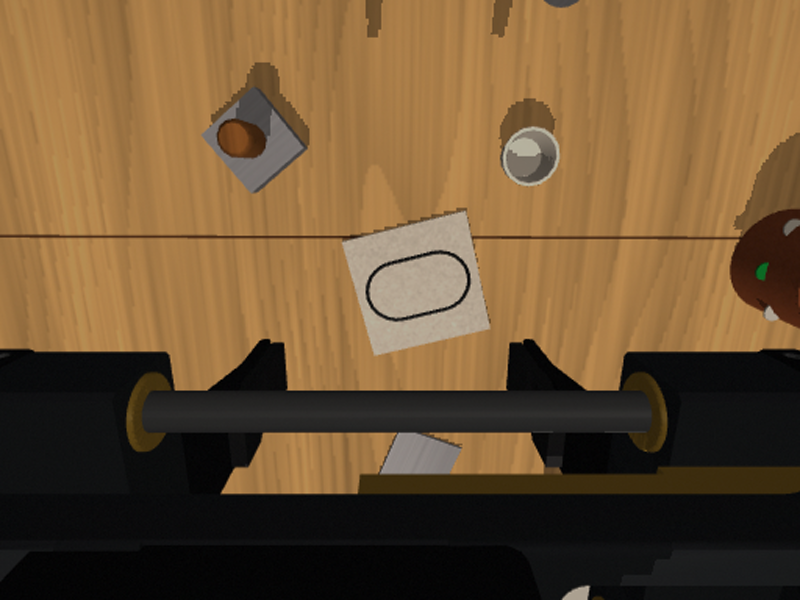

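Call:
servo_tool(
  targets=[
    {"offset":[0.39,0.055,0],"dr":[0,0,0]},
    {"offset":[0.39,0.055,0],"dr":[0,0,0]},
    {"offset":[0.39,0.055,0],"dr":[0,0,0]},
    {"offset":[0.39,0.055,0],"dr":[0,0,0]},
    {"offset":[0.39,0.055,0],"dr":[0,0,0]},
    {"offset":[0.39,0.055,0],"dr":[0,0,0]},
    {"offset":[0.39,0.055,0],"dr":[0,0,0]},
    {"offset":[0.39,0.055,0],"dr":[0,0,0]},
    {"offset":[0.39,0.055,0],"dr":[0,0,0]},
    {"offset":[0.39,0.055,0],"dr":[0,0,0]},
    {"offset":[0.39,0.055,0],"dr":[0,0,0]},
    {"offset":[0.39,0.055,0],"dr":[0,0,0]},
    {"offset":[0.39,0.055,0],"dr":[0,0,0]},
    {"offset":[0.39,0.055,0],"dr":[0,0,0]},
  ],
)

```text
time_s: 3.15
position: [0.5698, 0.0291, 0.2227]
tcp_rot: [[0.001, 1.0, -0.0], [1.0, -0.001, -0.0], [-0.0, -0.0, -1.0]]
force: [-0.2, 0.7, 0.4]
opening: 0.996
grasp_force: 0.0
```

```bash
python3 -c "
from h import *
import pickle
c=snap('wrist','C.png'); pickle.dump(c,open('C.pkl','wb')); s=bot.read_state(); print(s['time_s'],s['position'])"
```

```text
3.2 [0.56983729 0.02879207 0.22259895]
```

Call:
servo_tool(
  targets=[
    {"offset":[0.29,-0.08,0],"dr":[0,0,0]},
    {"offset":[0.29,-0.08,0],"dr":[0,0,0]},
    {"offset":[0.29,-0.08,0],"dr":[0,0,0]},
    {"offset":[0.29,-0.08,0],"dr":[0,0,0]},
    {"offset":[0.29,-0.08,0],"dr":[0,0,0]},
    {"offset":[0.29,-0.08,0],"dr":[0,0,0]},
    {"offset":[0.29,-0.08,0],"dr":[0,0,0]},
    {"offset":[0.29,-0.08,0],"dr":[0,0,0]},
    {"offset":[0.29,-0.08,0],"dr":[0,0,0]},
    {"offset":[0.29,-0.08,0],"dr":[0,0,0]},
    {"offset":[0.29,-0.08,0],"dr":[0,0,0]},
  ],
)

```text
time_s: 4.12
position: [0.4908, 0.3181, 0.2224]
tcp_rot: [[0.002, 1.0, -0.0], [1.0, -0.002, -0.001], [-0.001, -0.0, -1.0]]
force: [0.0, -0.2, -0.1]
opening: 1.002
grasp_force: 0.0
```

```bash
cat >> h.py <<'E'
import pickle
def rect(c,x,y,z,w=400,h=300,mm=0.3):
    "top-down patch centred x,y on plane z; image right=+x, up=+y, mm per px"
    K,R,t=[np.array(c[k]) for k in("camera_matrix","R","t")]
    s=mm/1000
    M=np.array([[s,0,x-s*(w-1)/2],[0,-s,y+s*(h-1)/2],[0,0,z],[0,0,1]])
    H=K@np.hstack([R,t.reshape(3,1)])@M
    return cv2.warpPerspective(c["color"][:,:,::-1],H,(w,h),flags=cv2.INTER_CUBIC|cv2.WARP_INVERSE_MAP)
E
python3 -c "
from h import *
c=snap('wrist','D.png'); pickle.dump(c,open('D.pkl','wb')); s=bot.read_state(); print(s['time_s'],s['position'])
L=lambda n:pickle.load(open(n+'.pkl','rb'))
A,B,C=L('A'),L('B'),L('C')
t=[rect(C,.468,.11,.018),rect(C,.663,.135,.018),rect(A,.403,-.26,.018),rect(B,.63,-.126,.018)]
cv2.imwrite('pics/cut.png',np.vstack([np.hstack(t[:2]),np.hstack(t[2:])]))
t=[rect(D:=c,.386,.265,.003,mm=.4),rect(c,.524,.391,.003,mm=.4),rect(B,.458,-.087,.003,mm=.4),rect(A,.533,-.382,.003,mm=.4)]
cv2.imwrite('pics/card.png',np.vstack([np.hstack(t[:2]),np.hstack(t[2:])]))
"
```

```text
4.1667 [0.49087396 0.31791622 0.22246597]
```

View pics/cut.png

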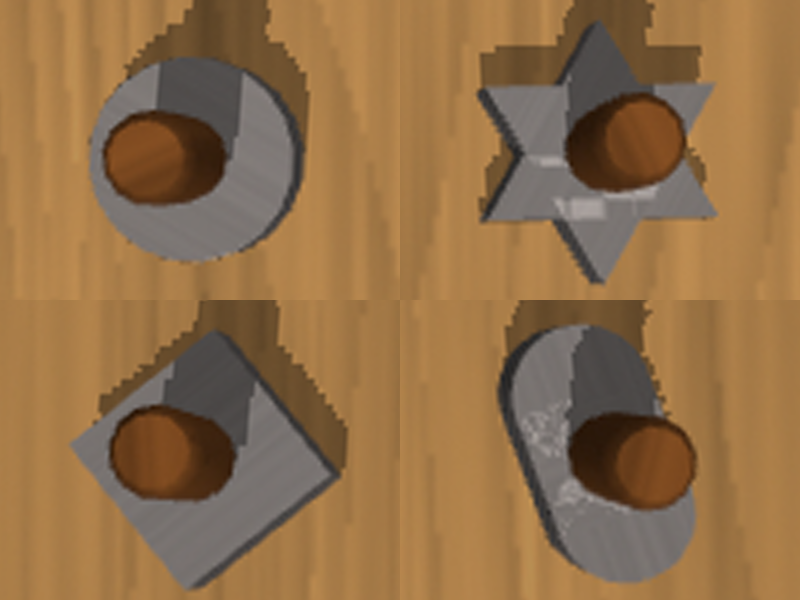

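View pics/card.png

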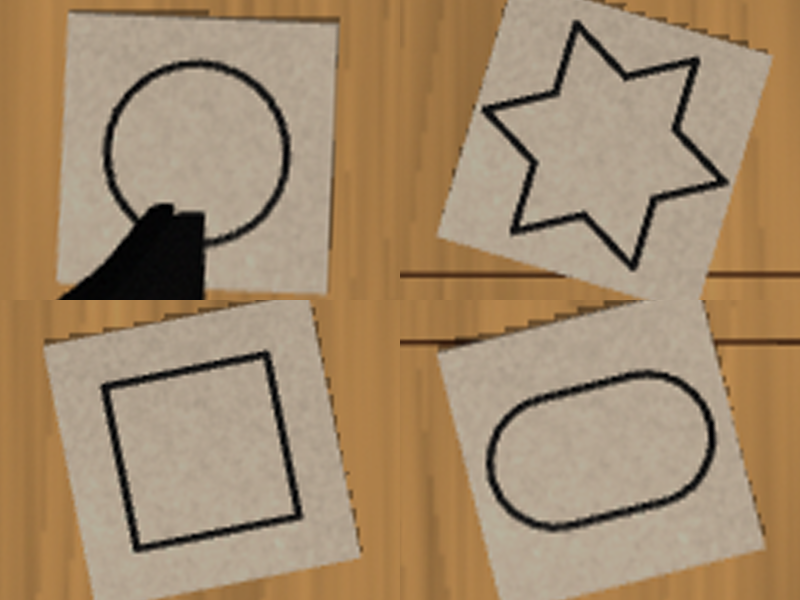

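```bash
python3 -c "
from h import *
A=pickle.load(open('A.pkl','rb'));C=pickle.load(open('C.pkl','rb'));B=pickle.load(open('B.pkl','rb'))
for c,(x,y) in ((A,(.5338,-.3822)),(B,(.459,-.0878))):
    im=cv2.cvtColor(rect(c,x,y,.003,400,400,.25),cv2.COLOR_BGR2GRAY)
    m=(im<75).astype(np.uint8); n,l,st,ce=cv2.connectedComponentsWithStats(m)
    for i in range(1,n):
        if st[i,4]>500:
            r=cv2.minAreaRect(np.argwhere(l==i)[:,::-1].astype(np.float32)); print(st[i],r)
# cutter overlay check: drawn at estimated poses
def poly(k):
    if k=='star': return [( (.04 if i%2==0 else .023/1)*np.cos(i*np.pi/6),(.04 if i%2==0 else .023)*np.sin(i*np.pi/6)) for i in range(12)]
    if k=='sq': return [(.028,.028),(-.028,.028),(-.028,-.028),(.028,-.028)]
    a=np.linspace(-np.pi/2,np.pi/2,20)
    r=[(.019+.021*np.cos(t),.021*np.sin(t)) for t in a]; return r+[(-p,-q) for p,q in r]
t=[]
for c,k,x,y,th in ((C,'star',.6626,.1343,30.7),(A,'sq',.4042,-.2629,39.3),(B,'ob',.6314,-.1272,109.7),(C,'rd',.4660,.1070,0)):
    im=rect(c,x,y,.018)
    if k=='rd': cv2.circle(im,(200,150),103,(0,255,0),1)
    else:
        a=np.radians(th); p=np.array(poly(k))@np.array([[np.cos(a),np.sin(a)],[-np.sin(a),np.cos(a)]])
        cv2.polylines(im,[np.int32(np.round(p*[1,-1]/.0003+[199.5,149.5]))],True,(0,255,0),1)
    t.append(im)
cv2.imwrite('pics/ov.png',np.vstack([np.hstack(t[:2]),np.hstack(t[2:])]))
"
```

```text
[  15   72  367  258 9933] ((198.15074157714844, 200.08932495117188), (220.18856811523438, 371.8174743652344), 75.65067291259766)
[   37    38   323   322 11094] ((198.3094940185547, 199.09580993652344), (275.9385070800781, 276.5357666015625), 78.62675476074219)
```

View pics/ov.png

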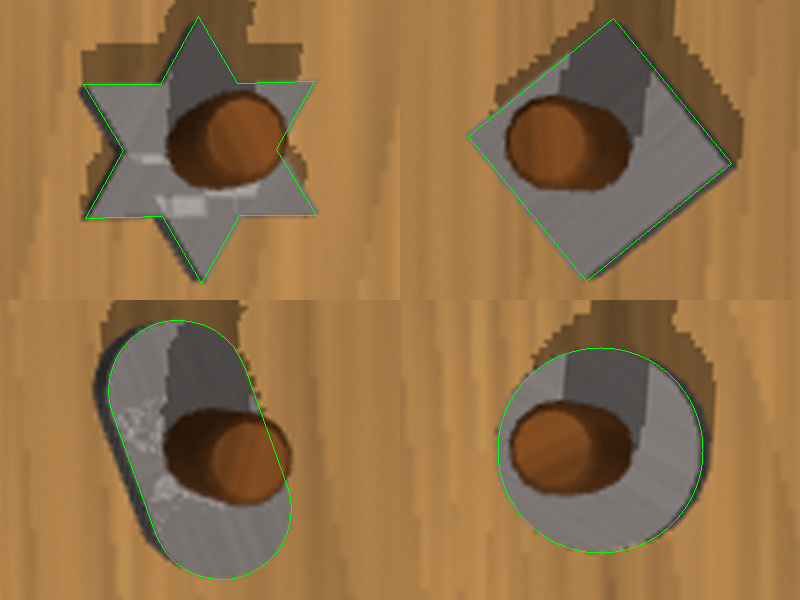

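Call:
servo_tool(
  targets=[
    {"offset":[-0.213,-0.024,0],"dr":[0,0,0]},
    {"offset":[-0.213,-0.024,0],"dr":[0,0,0]},
    {"offset":[-0.213,-0.024,0.05],"dr":[0,0,0]},
    {"offset":[-0.213,-0.024,0.1],"dr":[0,0,0]},
    {"offset":[-0.213,-0.024,0.1],"dr":[0,0,0]},
    {"offset":[-0.213,-0.024,0.1],"dr":[0,0,0]},
    {"offset":[-0.213,-0.024,0.1],"dr":[0,0,0]},
    {"offset":[-0.213,-0.024,0.1],"dr":[0,0,0]},
    {"offset":[-0.213,-0.024,0.1],"dr":[0,0,0]},
    {"offset":[-0.213,-0.024,0.1],"dr":[0,0,0]},
    {"offset":[-0.213,-0.024,0.1],"dr":[0,0,0]},
    {"offset":[-0.213,-0.024,0.1],"dr":[0,0,0]},
    {"offset":[-0.213,-0.024,0.1],"dr":[0,0,0]},
    {"offset":[-0.213,-0.024,0.1],"dr":[0,0,0]},
  ],
)

```text
time_s: 5.33
position: [0.4662, 0.1076, 0.123]
tcp_rot: [[-0.001, 1.0, 0.001], [1.0, 0.001, -0.0], [-0.0, 0.001, -1.0]]
force: [-0.1, -0.2, -0.0]
opening: 0.998
grasp_force: 0.0
```

Call:
servo_tool(
  targets=[
    {"offset":[0,0,0.03],"dr":[0,0,0]},
    {"offset":[0,0,0.06],"dr":[0,0,0]},
    {"offset":[0,0,0.08],"dr":[0,0,0]},
    {"offset":[0,0,0.092],"dr":[0,0,0]},
    {"offset":[0,0,0.099],"dr":[0,0,0]},
    {"offset":[0,0,0.099],"dr":[0,0,0]},
    {"offset":[0,0,0.099],"dr":[0,0,0]},
  ],
)

```text
time_s: 5.92
position: [0.4662, 0.1072, 0.0236]
tcp_rot: [[-0.0, 1.0, 0.0], [1.0, 0.0, -0.0], [-0.0, 0.0, -1.0]]
force: [0.5, 0.5, -0.3]
opening: 0.998
grasp_force: 0.0
```

Call:
servo_tool(
  targets=[
    {"offset":[0,0,0],"dr":[0,0,0]},
    {"offset":[0,0,0],"dr":[0,0,0]},
    {"offset":[0,0,0],"dr":[0,0,0]},
    {"offset":[0,0,0],"dr":[0,0,0]},
    {"offset":[0,0,0],"dr":[0,0,0]},
    {"offset":[0,0,0],"dr":[0,0,0]},
    {"offset":[0,0,0],"dr":[0,0,0]},
    {"offset":[0,0,0],"dr":[0,0,0]},
    {"offset":[0,0,0],"dr":[0,0,0]},
    {"offset":[0,0,0],"dr":[0,0,0]},
    {"offset":[0,0,0],"dr":[0,0,0]},
    {"offset":[0,0,0],"dr":[0,0,0]},
  ],
  gripper=1,
)

```text
time_s: 6.92
position: [0.4659, 0.107, 0.0235]
tcp_rot: [[0.0, 1.0, -0.0], [1.0, -0.0, 0.0], [0.0, -0.0, -1.0]]
force: [-0.4, -0.5, -0.4]
opening: 0.287
grasp_force: 30.0
```

Call:
servo_tool(
  targets=[
    {"offset":[0,0,-0.03],"dr":[0,0,0]},
    {"offset":[0,0,-0.06],"dr":[0,0,0]},
    {"offset":[0.02,-0.01,-0.08],"dr":[0,0,0]},
    {"offset":[0.05,-0.025,-0.08],"dr":[0,0,0]},
    {"offset":[0.08,-0.04,-0.08],"dr":[0,0,0]},
    {"offset":[0.11,-0.055,-0.08],"dr":[0,0,0]},
    {"offset":[0.135,-0.07,-0.08],"dr":[0,0,0]},
    {"offset":[0.1566,-0.0808,-0.08],"dr":[0,0,0]},
    {"offset":[0.1566,-0.0808,-0.08],"dr":[0,0,0]},
    {"offset":[0.1566,-0.0808,-0.05],"dr":[0,0,0]},
    {"offset":[0.1566,-0.0808,-0.03],"dr":[0,0,0]},
    {"offset":[0.1566,-0.0808,-0.015],"dr":[0,0,0]},
    {"offset":[0.1566,-0.0808,-0.008],"dr":[0,0,0]},
    {"offset":[0.1566,-0.0808,-0.0035],"dr":[0,0,0]},
    {"offset":[0.1566,-0.0808,-0.0035],"dr":[0,0,0]},
    {"offset":[0.1566,-0.0808,-0.0035],"dr":[0,0,0]},
    {"offset":[0.1566,-0.0808,-0.0035],"dr":[0,0,0]},
  ],
)

```text
time_s: 8.33
position: [0.3858, 0.2636, 0.0275]
tcp_rot: [[0.0, 1.0, 0.001], [1.0, -0.0, 0.0], [0.0, 0.001, -1.0]]
force: [0.1, 0.8, -0.8]
opening: 0.29
grasp_force: 30.0
```

```bash
python3 -c "
from h import *
s=bot.read_state(); print(s['time_s'],s['position'],s['force'])"
```

```text
8.3333 [0.38581982 0.26362569 0.0275307 ] [ 0.14419133  0.77380581 -0.77985531]
```

Call:
servo_tool(
  targets=[
    {"offset":[0,0,0],"dr":[0,0,0]},
    {"offset":[0,0,0],"dr":[0,0,0]},
    {"offset":[0,0,0],"dr":[0,0,0]},
    {"offset":[0,0,0],"dr":[0,0,0]},
    {"offset":[0,0,0],"dr":[0,0,0]},
    {"offset":[0,0,0],"dr":[0,0,0]},
    {"offset":[0,0,-0.02],"dr":[0,0,0]},
    {"offset":[0,0,-0.06],"dr":[0,0,0]},
    {"offset":[0,0,-0.0955],"dr":[0,0,0]},
  ],
  gripper=-1,
)

```text
time_s: 9.08
position: [0.3842, 0.2632, 0.1229]
tcp_rot: [[0.0, 1.0, -0.003], [1.0, -0.0, -0.001], [-0.001, -0.003, -1.0]]
force: [2.3, -0.1, -0.1]
opening: 0.888
grasp_force: 0.0
```

Call:
servo_tool(
  targets=[
    {"offset":[-0.1293,0.2774,0],"dr":[0,0,0]},
    {"offset":[-0.1293,0.2774,0],"dr":[0,0,0]},
    {"offset":[-0.1293,0.2774,0],"dr":[0,0,0]},
    {"offset":[-0.1293,0.2774,0],"dr":[0,0,0]},
    {"offset":[-0.1293,0.2774,0],"dr":[0,0,0]},
    {"offset":[-0.1293,0.2774,0],"dr":[0,0,0]},
    {"offset":[-0.1293,0.2774,0],"dr":[0,0,0]},
    {"offset":[-0.1293,0.2774,0],"dr":[0,0,0]},
    {"offset":[-0.1293,0.2774,0],"dr":[0,0,0]},
    {"offset":[-0.1293,0.2774,0],"dr":[0,0,0]},
    {"offset":[-0.1293,0.2774,0],"dr":[0,0,0]},
    {"offset":[-0.1293,0.2774,0],"dr":[0,0,0]},
  ],
)

```text
time_s: 10.08
position: [0.6604, 0.1354, 0.1222]
tcp_rot: [[-0.001, 1.0, -0.003], [1.0, 0.001, 0.0], [0.0, -0.003, -1.0]]
force: [-0.5, -0.6, -0.1]
opening: 1.002
grasp_force: 0.0
```

Call:
servo_tool(
  targets=[
    {"offset":[0,0,0.03],"dr":[0,0,0]},
    {"offset":[0,0,0.06],"dr":[0,0,0]},
    {"offset":[0,0,0.08],"dr":[0,0,0]},
    {"offset":[0,0,0.092],"dr":[0,0,0]},
    {"offset":[0,0,0.099],"dr":[0,0,0]},
    {"offset":[0,0,0.099],"dr":[0,0,0]},
    {"offset":[0,0,0.099],"dr":[0,0,0]},
  ],
)

```text
time_s: 10.67
position: [0.6629, 0.1348, 0.0243]
tcp_rot: [[-0.001, 1.0, 0.001], [1.0, 0.001, 0.0], [0.0, 0.001, -1.0]]
force: [-0.0, -0.3, 0.5]
opening: 1.002
grasp_force: 0.0
```

Call:
servo_tool(
  targets=[
    {"offset":[0,0,0],"dr":[0,0,0]},
    {"offset":[0,0,0],"dr":[0,0,0]},
    {"offset":[0,0,0],"dr":[0,0,0]},
    {"offset":[0,0,0],"dr":[0,0,0]},
    {"offset":[0,0,0],"dr":[0,0,0]},
    {"offset":[0,0,0],"dr":[0,0,0]},
    {"offset":[0,0,0],"dr":[0,0,0]},
    {"offset":[0,0,0],"dr":[0,0,0]},
    {"offset":[0,0,0],"dr":[0,0,0]},
    {"offset":[0,0,0],"dr":[0,0,0]},
    {"offset":[0,0,0],"dr":[0,0,0]},
    {"offset":[0,0,0],"dr":[0,0,0]},
  ],
  gripper=1,
)

```text
time_s: 11.67
position: [0.6627, 0.1343, 0.0235]
tcp_rot: [[0.0, 1.0, 0.0], [1.0, -0.0, -0.0], [-0.0, 0.0, -1.0]]
force: [0.9, 0.5, -0.0]
opening: 0.29
grasp_force: 30.0
```

Call:
servo_tool(
  targets=[
    {"offset":[0,0,-0.03],"dr":[0,0,0]},
    {"offset":[0,0,-0.06],"dr":[0,0,0]},
    {"offset":[0,0,-0.085],"dr":[0,0,0]},
    {"offset":[0.03,-0.016,-0.085],"dr":[0,0,-3]},
    {"offset":[0.06,-0.032,-0.085],"dr":[0,0,-6]},
    {"offset":[0.095,-0.05,-0.085],"dr":[0,0,-9]},
    {"offset":[0.13,-0.069,-0.085],"dr":[0,0,-12.3]},
    {"offset":[0.165,-0.087,-0.085],"dr":[0,0,-12.3]},
    {"offset":[0.2,-0.106,-0.085],"dr":[0,0,-12.3]},
    {"offset":[0.23,-0.121,-0.085],"dr":[0,0,-12.3]},
    {"offset":[0.25,-0.132,-0.085],"dr":[0,0,-12.3]},
    {"offset":[0.2582,-0.1363,-0.085],"dr":[0,0,-12.3]},
    {"offset":[0.2582,-0.1363,-0.055],"dr":[0,0,-12.3]},
    {"offset":[0.2582,-0.1363,-0.03],"dr":[0,0,-12.3]},
    {"offset":[0.2582,-0.1363,-0.015],"dr":[0,0,-12.3]},
    {"offset":[0.2582,-0.1363,-0.008],"dr":[0,0,-12.3]},
    {"offset":[0.2582,-0.1363,-0.0035],"dr":[0,0,-12.3]},
    {"offset":[0.2582,-0.1363,-0.0035],"dr":[0,0,-12.3]},
    {"offset":[0.2582,-0.1363,-0.0035],"dr":[0,0,-12.3]},
    {"offset":[0.2582,-0.1363,-0.0035],"dr":[0,0,-12.3]},
  ],
)

```text
time_s: 13.33
position: [0.5274, 0.3926, 0.028]
tcp_rot: [[-0.212, 0.977, 0.002], [0.977, 0.212, 0.001], [0.001, 0.002, -1.0]]
force: [0.1, 0.4, -1.9]
opening: 0.289
grasp_force: 30.0
```

Call:
servo_tool(
  targets=[
    {"offset":[0,0,0],"dr":[0,0,0]},
    {"offset":[0,0,0],"dr":[0,0,0]},
    {"offset":[0,0,0],"dr":[0,0,0]},
    {"offset":[0,0,0],"dr":[0,0,0]},
    {"offset":[0,0,0],"dr":[0,0,0]},
    {"offset":[0,0,0],"dr":[0,0,0]},
    {"offset":[0,0,0],"dr":[0,0,0]},
    {"offset":[0,0,-0.02],"dr":[0,0,0]},
    {"offset":[0,0,-0.06],"dr":[0,0,6]},
    {"offset":[0,0,-0.0955],"dr":[0,0,12.3]},
    {"offset":[0,0,-0.0955],"dr":[0,0,12.3]},
    {"offset":[0,0,-0.0955],"dr":[0,0,12.3]},
  ],
  gripper=-1,
)

```text
time_s: 14.33
position: [0.5281, 0.3935, 0.1256]
tcp_rot: [[-0.001, 1.0, 0.006], [1.0, 0.001, 0.003], [0.003, 0.006, -1.0]]
force: [0.0, -0.1, -0.3]
opening: 0.99
grasp_force: 0.0
```

Call:
servo_tool(
  targets=[
    {"offset":[-0.5197,0.1051,0],"dr":[0,0,0]},
    {"offset":[-0.5197,0.1051,0],"dr":[0,0,0]},
    {"offset":[-0.5197,0.1051,0],"dr":[0,0,0]},
    {"offset":[-0.5197,0.1051,0],"dr":[0,0,0]},
    {"offset":[-0.5197,0.1051,0],"dr":[0,0,0]},
    {"offset":[-0.5197,0.1051,0],"dr":[0,0,0]},
    {"offset":[-0.5197,0.1051,0],"dr":[0,0,0]},
    {"offset":[-0.5197,0.1051,0],"dr":[0,0,0]},
    {"offset":[-0.5197,0.1051,0],"dr":[0,0,0]},
    {"offset":[-0.5197,0.1051,0],"dr":[0,0,0]},
    {"offset":[-0.5197,0.1051,0],"dr":[0,0,0]},
    {"offset":[-0.5197,0.1051,0],"dr":[0,0,0]},
    {"offset":[-0.5197,0.1051,0],"dr":[0,0,0]},
    {"offset":[-0.5197,0.1051,0],"dr":[0,0,0]},
    {"offset":[-0.5197,0.1051,0],"dr":[0,0,0]},
    {"offset":[-0.5197,0.1051,0],"dr":[0,0,0]},
    {"offset":[-0.5197,0.1051,0],"dr":[0,0,0]},
    {"offset":[-0.5197,0.1051,0],"dr":[0,0,0]},
  ],
)

```text
time_s: 15.83
position: [0.6307, -0.1253, 0.122]
tcp_rot: [[-0.002, 1.0, -0.002], [1.0, 0.002, 0.001], [0.001, -0.002, -1.0]]
force: [-0.0, 0.4, -0.4]
opening: 0.999
grasp_force: 0.0
```

Call:
servo_tool(
  targets=[
    {"offset":[0,0,0.03],"dr":[0,0,0]},
    {"offset":[0,0,0.06],"dr":[0,0,0]},
    {"offset":[0,0,0.08],"dr":[0,0,0]},
    {"offset":[0,0,0.092],"dr":[0,0,0]},
    {"offset":[0,0,0.099],"dr":[0,0,0]},
    {"offset":[0,0,0.099],"dr":[0,0,0]},
    {"offset":[0,0,0.099],"dr":[0,0,0]},
  ],
)

```text
time_s: 16.42
position: [0.6319, -0.1269, 0.0241]
tcp_rot: [[-0.001, 1.0, 0.001], [1.0, 0.001, -0.0], [-0.0, 0.001, -1.0]]
force: [-0.0, -0.6, 0.3]
opening: 1.003
grasp_force: 0.0
```

Call:
servo_tool(
  targets=[
    {"offset":[0,0,0],"dr":[0,0,0]},
    {"offset":[0,0,0],"dr":[0,0,0]},
    {"offset":[0,0,0],"dr":[0,0,0]},
    {"offset":[0,0,0],"dr":[0,0,0]},
    {"offset":[0,0,0],"dr":[0,0,0]},
    {"offset":[0,0,0],"dr":[0,0,0]},
    {"offset":[0,0,0],"dr":[0,0,0]},
    {"offset":[0,0,0],"dr":[0,0,0]},
    {"offset":[0,0,0],"dr":[0,0,0]},
    {"offset":[0,0,0],"dr":[0,0,0]},
    {"offset":[0,0,0],"dr":[0,0,0]},
    {"offset":[0,0,0],"dr":[0,0,0]},
  ],
  gripper=1,
)

```text
time_s: 17.42
position: [0.6313, -0.1271, 0.0235]
tcp_rot: [[0.0, 1.0, -0.0], [1.0, -0.0, 0.0], [0.0, -0.0, -1.0]]
force: [-0.0, 0.2, 0.5]
opening: 0.289
grasp_force: 30.0
```

Call:
servo_tool(
  targets=[
    {"offset":[0,0,-0.03],"dr":[0,0,0]},
    {"offset":[0,0,-0.06],"dr":[0,0,0]},
    {"offset":[0,0,-0.085],"dr":[0,0,-4]},
    {"offset":[-0.015,-0.006,-0.085],"dr":[0,0,-10]},
    {"offset":[-0.035,-0.013,-0.085],"dr":[0,0,-16]},
    {"offset":[-0.055,-0.021,-0.085],"dr":[0,0,-22]},
    {"offset":[-0.075,-0.029,-0.085],"dr":[0,0,-28]},
    {"offset":[-0.095,-0.036,-0.085],"dr":[0,0,-34]},
    {"offset":[-0.115,-0.044,-0.085],"dr":[0,0,-40]},
    {"offset":[-0.135,-0.052,-0.085],"dr":[0,0,-46]},
    {"offset":[-0.155,-0.059,-0.085],"dr":[0,0,-52]},
    {"offset":[-0.175,-0.067,-0.085],"dr":[0,0,-58]},
    {"offset":[-0.195,-0.075,-0.085],"dr":[0,0,-64]},
    {"offset":[-0.215,-0.082,-0.085],"dr":[0,0,-70]},
    {"offset":[-0.235,-0.09,-0.085],"dr":[0,0,-76]},
    {"offset":[-0.248,-0.095,-0.085],"dr":[0,0,-81]},
    {"offset":[-0.2552,-0.0979,-0.085],"dr":[0,0,-84.65]},
    {"offset":[-0.2552,-0.0979,-0.085],"dr":[0,0,-84.65]},
    {"offset":[-0.2552,-0.0979,-0.085],"dr":[0,0,-84.65]},
    {"offset":[-0.2552,-0.0979,-0.085],"dr":[0,0,-84.65]},
  ],
)

```text
time_s: 19.08
position: [0.5334, -0.3815, 0.1083]
tcp_rot: [[-0.996, 0.094, -0.001], [0.094, 0.996, 0.001], [0.001, 0.001, -1.0]]
force: [-0.0, 0.1, -0.9]
opening: 0.288
grasp_force: 30.0
```

Call:
servo_tool(
  targets=[
    {"offset":[0,0,0.03],"dr":[0,0,0]},
    {"offset":[0,0,0.055],"dr":[0,0,0]},
    {"offset":[0,0,0.07],"dr":[0,0,0]},
    {"offset":[0,0,0.077],"dr":[0,0,0]},
    {"offset":[0,0,0.0815],"dr":[0,0,0]},
    {"offset":[0,0,0.0815],"dr":[0,0,0]},
    {"offset":[0,0,0.0815],"dr":[0,0,0]},
    {"offset":[0,0,0.0815],"dr":[0,0,0]},
  ],
)

```text
time_s: 19.75
position: [0.5343, -0.3828, 0.0281]
tcp_rot: [[-0.996, 0.093, 0.002], [0.093, 0.996, -0.002], [-0.002, -0.001, -1.0]]
force: [0.0, -0.2, -1.2]
opening: 0.287
grasp_force: 30.0
```

Call:
servo_tool(
  targets=[
    {"offset":[0,0,0],"dr":[0,0,0]},
    {"offset":[0,0,0],"dr":[0,0,0]},
    {"offset":[0,0,0],"dr":[0,0,0]},
    {"offset":[0,0,0],"dr":[0,0,0]},
    {"offset":[0,0,0],"dr":[0,0,0]},
    {"offset":[0,0,0],"dr":[0,0,0]},
    {"offset":[0,0,0],"dr":[0,0,0]},
    {"offset":[0,0,-0.02],"dr":[0,0,0]},
    {"offset":[0,0,-0.06],"dr":[0,0,0]},
    {"offset":[0,0,-0.0955],"dr":[0,0,0]},
    {"offset":[0,0,-0.0955],"dr":[0,0,0]},
    {"offset":[0,0,-0.0955],"dr":[0,0,0]},
  ],
  gripper=-1,
)

```text
time_s: 20.75
position: [0.5349, -0.3838, 0.1256]
tcp_rot: [[-0.996, 0.093, 0.004], [0.093, 0.996, -0.005], [-0.005, -0.004, -1.0]]
force: [0.1, -0.2, -0.6]
opening: 0.99
grasp_force: 0.0
```

Call:
servo_tool(
  targets=[
    {"offset":[0.02,0.015,0],"dr":[0,0,6]},
    {"offset":[0.04,0.03,0],"dr":[0,0,12]},
    {"offset":[0.06,0.045,0],"dr":[0,0,19]},
    {"offset":[0.08,0.06,0],"dr":[0,0,26]},
    {"offset":[0.1,0.075,0],"dr":[0,0,33]},
    {"offset":[0.12,0.09,0],"dr":[0,0,40]},
    {"offset":[0.1399,0.1068,0],"dr":[0,0,47]},
    {"offset":[0.1399,0.1068,0],"dr":[0,0,54]},
    {"offset":[0.1399,0.1068,0],"dr":[0,0,61]},
    {"offset":[0.1399,0.1068,0],"dr":[0,0,68]},
    {"offset":[0.1399,0.1068,0],"dr":[0,0,75]},
    {"offset":[0.1399,0.1068,0],"dr":[0,0,80]},
    {"offset":[0.1399,0.1068,0],"dr":[0,0,84.65]},
    {"offset":[0.1399,0.1068,0],"dr":[0,0,84.65]},
    {"offset":[0.1399,0.1068,0],"dr":[0,0,84.65]},
    {"offset":[0.1399,0.1068,0],"dr":[0,0,84.65]},
    {"offset":[0.1399,0.1068,0],"dr":[0,0,84.65]},
  ],
)

```text
time_s: 22.17
position: [0.4039, -0.2627, 0.1222]
tcp_rot: [[-0.001, 1.0, -0.001], [1.0, 0.001, 0.001], [0.001, -0.001, -1.0]]
force: [-0.1, -0.7, 0.1]
opening: 0.997
grasp_force: 0.0
```

Call:
servo_tool(
  targets=[
    {"offset":[0,0,0.03],"dr":[0,0,0]},
    {"offset":[0,0,0.06],"dr":[0,0,0]},
    {"offset":[0,0,0.08],"dr":[0,0,0]},
    {"offset":[0,0,0.092],"dr":[0,0,0]},
    {"offset":[0,0,0.099],"dr":[0,0,0]},
    {"offset":[0,0,0.099],"dr":[0,0,0]},
    {"offset":[0,0,0.099],"dr":[0,0,0]},
  ],
)

```text
time_s: 22.75
position: [0.4042, -0.263, 0.0236]
tcp_rot: [[-0.0, 1.0, -0.0], [1.0, 0.0, 0.0], [0.0, -0.0, -1.0]]
force: [1.1, 1.1, 0.4]
opening: 0.995
grasp_force: 0.0
```

Call:
servo_tool(
  targets=[
    {"offset":[0,0,0],"dr":[0,0,0]},
    {"offset":[0,0,0],"dr":[0,0,0]},
    {"offset":[0,0,0],"dr":[0,0,0]},
    {"offset":[0,0,0],"dr":[0,0,0]},
    {"offset":[0,0,0],"dr":[0,0,0]},
    {"offset":[0,0,0],"dr":[0,0,0]},
    {"offset":[0,0,0],"dr":[0,0,0]},
    {"offset":[0,0,0],"dr":[0,0,0]},
    {"offset":[0,0,0],"dr":[0,0,0]},
    {"offset":[0,0,0],"dr":[0,0,0]},
    {"offset":[0,0,0],"dr":[0,0,0]},
    {"offset":[0,0,0],"dr":[0,0,0]},
  ],
  gripper=1,
)

```text
time_s: 23.75
position: [0.4041, -0.2629, 0.0235]
tcp_rot: [[-0.0, 1.0, -0.0], [1.0, 0.0, 0.0], [0.0, -0.0, -1.0]]
force: [0.7, 0.7, 0.4]
opening: 0.289
grasp_force: 30.0
```

Call:
servo_tool(
  targets=[
    {"offset":[0,0,-0.03],"dr":[0,0,0]},
    {"offset":[0,0,-0.06],"dr":[0,0,0]},
    {"offset":[0,0,-0.085],"dr":[0,0,4]},
    {"offset":[0.03,0.01,-0.085],"dr":[0,0,10]},
    {"offset":[0.06,0.02,-0.085],"dr":[0,0,16]},
    {"offset":[0.09,0.03,-0.085],"dr":[0,0,22]},
    {"offset":[0.12,0.038,-0.085],"dr":[0,0,26]},
    {"offset":[0.15,0.047,-0.085],"dr":[0,0,27.9]},
    {"offset":[0.167,0.052,-0.085],"dr":[0,0,27.9]},
    {"offset":[0.1752,0.0545,-0.085],"dr":[0,0,27.9]},
    {"offset":[0.1752,0.0545,-0.085],"dr":[0,0,27.9]},
    {"offset":[0.1752,0.0545,-0.085],"dr":[0,0,27.9]},
    {"offset":[0.1752,0.0545,-0.055],"dr":[0,0,27.9]},
    {"offset":[0.1752,0.0545,-0.03],"dr":[0,0,27.9]},
    {"offset":[0.1752,0.0545,-0.015],"dr":[0,0,27.9]},
    {"offset":[0.1752,0.0545,-0.008],"dr":[0,0,27.9]},
    {"offset":[0.1752,0.0545,-0.0035],"dr":[0,0,27.9]},
    {"offset":[0.1752,0.0545,-0.0035],"dr":[0,0,27.9]},
    {"offset":[0.1752,0.0545,-0.0035],"dr":[0,0,27.9]},
    {"offset":[0.1752,0.0545,-0.0035],"dr":[0,0,27.9]},
  ],
)

```text
time_s: 25.42
position: [0.4592, -0.0886, 0.0277]
tcp_rot: [[0.469, 0.883, 0.002], [0.883, -0.469, -0.001], [0.0, 0.002, -1.0]]
force: [-0.3, -0.5, -1.6]
opening: 0.293
grasp_force: 30.0
```

Call:
servo_tool(
  targets=[
    {"offset":[0,0,0],"dr":[0,0,0]},
    {"offset":[0,0,0],"dr":[0,0,0]},
    {"offset":[0,0,0],"dr":[0,0,0]},
    {"offset":[0,0,0],"dr":[0,0,0]},
    {"offset":[0,0,0],"dr":[0,0,0]},
    {"offset":[0,0,0],"dr":[0,0,0]},
    {"offset":[0,0,0],"dr":[0,0,0]},
    {"offset":[0,0,-0.02],"dr":[0,0,0]},
    {"offset":[0,0,-0.06],"dr":[0,0,0]},
    {"offset":[0,0,-0.1],"dr":[0,0,0]},
    {"offset":[0,0,-0.14],"dr":[0,0,-7]},
    {"offset":[0,0,-0.18],"dr":[0,0,-14]},
    {"offset":[0,0,-0.1955],"dr":[0,0,-21]},
    {"offset":[0,0,-0.1955],"dr":[0,0,-27.9]},
    {"offset":[0,0,-0.1955],"dr":[0,0,-27.9]},
  ],
  gripper=-1,
)

```text
time_s: 26.67
position: [0.4592, -0.088, 0.2242]
tcp_rot: [[-0.002, 1.0, 0.003], [1.0, 0.002, -0.002], [-0.002, 0.003, -1.0]]
force: [0.3, 0.5, 0.3]
opening: 1.0
grasp_force: 0.0
```

```bash
python3 -c "
from h import *
pickle.dump(snap('wrist'),open('E.pkl','wb'))"
```

Call:
servo_tool(
  targets=[
    {"offset":[-0.31,0.07,0],"dr":[0,0,0]},
    {"offset":[-0.31,0.07,0],"dr":[0,0,0]},
    {"offset":[-0.31,0.07,0],"dr":[0,0,0]},
    {"offset":[-0.31,0.07,0],"dr":[0,0,0]},
    {"offset":[-0.31,0.07,0],"dr":[0,0,0]},
    {"offset":[-0.31,0.07,0],"dr":[0,0,0]},
    {"offset":[-0.31,0.07,0],"dr":[0,0,0]},
    {"offset":[-0.31,0.07,0],"dr":[0,0,0]},
    {"offset":[-0.31,0.07,0],"dr":[0,0,0]},
    {"offset":[-0.31,0.07,0],"dr":[0,0,0]},
    {"offset":[-0.31,0.07,0],"dr":[0,0,0]},
    {"offset":[-0.31,0.07,0],"dr":[0,0,0]},
  ],
)

```text
time_s: 27.72
position: [0.528, -0.3958, 0.2215]
tcp_rot: [[0.0, 1.0, -0.002], [1.0, -0.0, 0.003], [0.003, -0.002, -1.0]]
force: [-0.3, 0.3, 0.1]
opening: 1.001
grasp_force: 0.0
```

```bash
python3 -c "
from h import *
pickle.dump(snap('wrist'),open('F.pkl','wb'))"
```

Call:
servo_tool(
  targets=[
    {"offset":[0.67,-0.07,0],"dr":[0,0,0]},
    {"offset":[0.67,-0.07,0],"dr":[0,0,0]},
    {"offset":[0.67,-0.07,0],"dr":[0,0,0]},
    {"offset":[0.67,-0.07,0],"dr":[0,0,0]},
    {"offset":[0.67,-0.07,0],"dr":[0,0,0]},
    {"offset":[0.67,-0.07,0],"dr":[0,0,0]},
    {"offset":[0.67,-0.07,0],"dr":[0,0,0]},
    {"offset":[0.67,-0.07,0],"dr":[0,0,0]},
    {"offset":[0.67,-0.07,0],"dr":[0,0,0]},
    {"offset":[0.67,-0.07,0],"dr":[0,0,0]},
    {"offset":[0.67,-0.07,0],"dr":[0,0,0]},
    {"offset":[0.67,-0.07,0],"dr":[0,0,0]},
    {"offset":[0.67,-0.07,0],"dr":[0,0,0]},
    {"offset":[0.67,-0.07,0],"dr":[0,0,0]},
    {"offset":[0.67,-0.07,0],"dr":[0,0,0]},
    {"offset":[0.67,-0.07,0],"dr":[0,0,0]},
    {"offset":[0.67,-0.07,0],"dr":[0,0,0]},
    {"offset":[0.67,-0.07,0],"dr":[0,0,0]},
    {"offset":[0.67,-0.07,0],"dr":[0,0,0]},
    {"offset":[0.67,-0.07,0],"dr":[0,0,0]},
  ],
)

```text
time_s: 29.43
position: [0.4582, 0.2711, 0.2226]
tcp_rot: [[0.001, 1.0, -0.0], [1.0, -0.001, -0.001], [-0.001, -0.0, -1.0]]
force: [-0.4, -1.0, 0.8]
opening: 1.0
grasp_force: 0.0
```

```bash
python3 -c "
from h import *
s=bot.read_state(); print(s['time_s'],s['position'])
G=snap('wrist');pickle.dump(G,open('G.pkl','wb')); E,F=[pickle.load(open(n+'.pkl','rb')) for n in 'EF']
snap('scene','scene1.png')
P=[(G,.3852,.2636),(G,.5263,.3925),(E,.4587,-.0877),(F,.5335,-.3823)]
t=[rect(c,x,y,.003,mm=.4) for c,x,y in P]
cv2.imwrite('pics/chk.png',np.vstack([np.hstack(t[:2]),np.hstack(t[2:])]))
t=[rect(c,x,y,.021,mm=.3) for c,x,y in P]
cv2.imwrite('pics/chk21.png',np.vstack([np.hstack(t[:2]),np.hstack(t[2:])]))
"
```

```text
29.4333 [0.45818136 0.27110958 0.22260645]
```

View pics/chk.png

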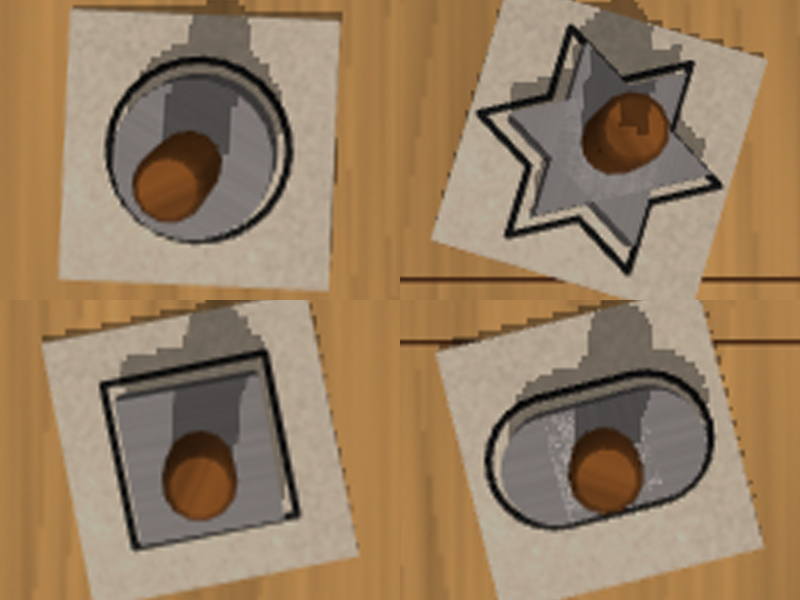

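View pics/chk21.png

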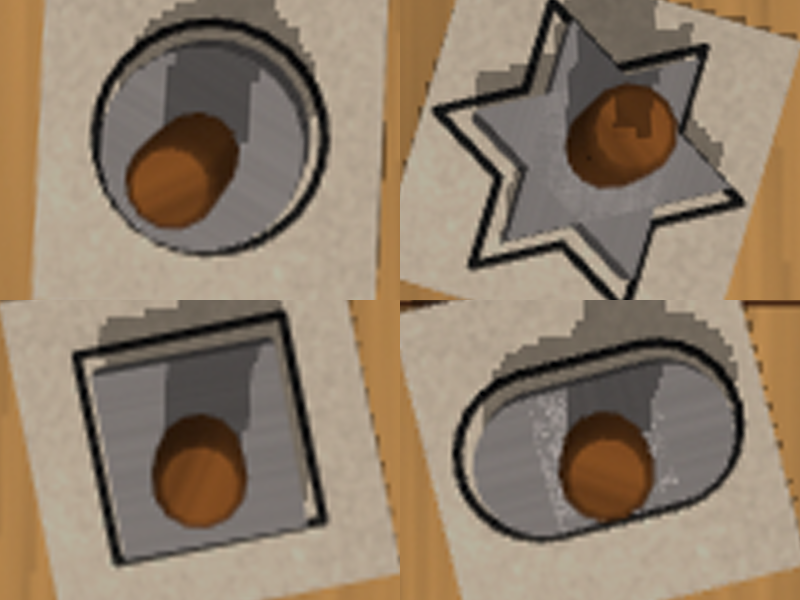

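View pics/scene1.png

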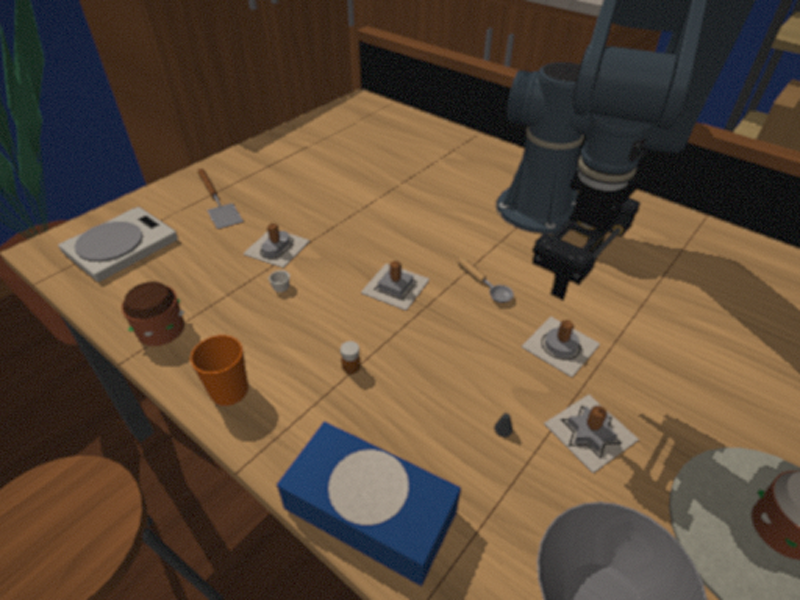

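The check pictures show each cutter inside its outline, about 1.5 mm or less off centre, with the angles matching. The jar (349,347) and the nozzle (504,417) are at the same scene pixels as at the start, and the arm is clear.

```bash
python3 -c "
from rig import ticket
print(ticket.hand_in())"
```

```text
the job is handed in; nothing more can be done
None
```

The job is handed in: all four cutters stand on their own cards, lined up and within about 1.5 mm of centre by the wrist camera, the nozzle and jar show no movement, and it took about 30 s of the 112 s allowed.

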